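# Uncap a brake hub and turn its disc round

## Task

Get the brake hub on its stand ready for greasing: lift the dust cap off the hub and set it down gently on the floor of the open steel parts tray, open side down as it came off, then let go of it. Then take the disc round steadily by its upright guide pin, anticlockwise seen from above, letting the pin go past the stand's pointer once and stopping it in line with the pointer when it comes round to it the second time. Leave everything else on the bench where it is.

Things in the scene. Friction and masses are not known exactly. Their poses are not given: they have to be found in the camera images.
- cap: dust cap: bright metal cup 54 mm across, 40 mm high, upside down over the hub nut in the middle of the disc; loose, 0.09 kg. Origin: centre of its open lower rim; z up. It covers a hub nut 36 mm across and 22 mm high: lift it 30 mm straight up before moving sideways. The guide pin stands 60 mm from its centre, so close the fingers on the cap across the line from cap to pin
- tray: open steel parts tray, fixed to the bench, 190 (its x) by 150 (its y) mm, 30 mm high, walls and floor 4 to 5 mm thick; a loose nut lies near one corner, the rest is empty. Origin: centre of its underside; x along its long side
- hub_axis (a point): fixed point on the vertical turning axis of the disc, at the level of the raised middle of the disc (its hat, 156 mm across) on which cap and guide pin stand; 100 mm above the bench. The stand is fixed; the disc is 280 mm across, its rim lies 50 to 74 mm above the bench
- guide_pin (a point): middle of the top end of the guide pin: a plain round steel pin, 16 mm thick, standing upright on the hat 60 mm from the turning axis, its top 80 mm above the hat (180 mm above the bench); it turns with the disc. To take the disc round grip it about 30 mm below its top
- pointer_tip (a point): tip of the stand's fixed flat steel pointer, which rises on a post beside the disc and points inwards at the turning axis, 83 mm from it and 89 mm above the bench
- disc (a joint): angle of the disc, rad, growing anticlockwise seen from above and counting on over full turns: 0 when the guide pin is first in line with the pointer, 6.283 when it comes round to it the second time. At the start it is negative, the pin being short of the pointer. Bearing friction takes about 3 N at the pin; the disc stays where it is left
- case: closed dark plastic tool case 190 x 150 mm, 49 mm high, fixed; bystander on the other side of the stand from the tray. Origin: centre of its underside
- nut: loose round hub nut (ring, 34 mm across, 16 mm high) lying in the tray's +x, +y corner region; leave it there. Origin: underside
- bearing: loose bearing, ring 68 mm across, 18 mm high, on the bench; bystander. Origin: underside
- wrench: steel spanner 200 mm long lying on the bench; bystander. Origin: underside
- screwdriver: screwdriver 160 mm long lying on the tool case; bystander. Origin: underside
- hammer: hammer lying at the right of the bench; bystander. Origin: underside
- spray: upright spray can, 60 mm across, 180 mm high, beyond the stand; bystander. Origin: underside
- jar: upright grease jar, 72 mm across, 75 mm high; bystander. Origin: underside
- mug: mug, 76 mm across, 90 mm high; bystander. Origin: underside
Mind the look-alikes: they are no part of the job. There is more than one size of the cap; the one meant has the size given above. What is shaped like the tray but blue is not meant.

How it is judged (in metres and radians):
On the way, in this order (a step that is already met when the one before it is completed fails the run):
1. the dust cap stands on the tray's floor, open side down, released (x of cap in the frame of tray between -0.068 and 0.068 m and y of cap in the frame of tray between -0.048 and 0.048 m and z of cap in the frame of tray below 0.01 m and angle between cap's own z axis and vertical below 0.15 rad and linear speed of cap below 0.03 m/s and contact force between the fingers and cap below 0.1 N), for 0.2 s.
2. after that, the pin has passed the pointer and is half a turn on (value of joint disc above 3.14 rad).
At the end, for the whole second after the job is handed in: The cap stands released and still on the tray's floor, open side down (within 68 mm in x, 48 mm in y of the tray's middle, origin under 10 mm above its underside, tilt under 0.15 rad); the disc is still, its pin at the pointer the second time (6.283 within 0.15 rad) (all of step 1 and value of joint disc between 6.133 and 6.433 rad and velocity of joint disc between -0.05 and 0.05 rad/s); the robot touches nothing.
It fails at once if the cap is dropped or flung (moves faster than 0.7 m/s while not held) (linear speed of cap above 0.7 m/s and contact force between the fingers and cap below 0.1 N).
It fails at once if the disc is spun faster than 4 rad/s either way instead of being taken round steadily (velocity of joint disc above 4 rad/s or velocity of joint disc below -4 rad/s).
It fails at once if a bystander is moved more than 30 mm (distance of any of nut, bearing, wrench, screwdriver, hammer, spray, jar, mug from where it was at the start of the episode above 0.03 m).
It also fails if it takes over 72 s, if anything falls off the work surface, if the arm or the gripper's body presses on something with over 40 N, if the wrist force passes 120 N, or if a joint passes its speed limit or range.

## Robot

A 6-joint arm with a two-finger parallel gripper is mounted at the origin on the work surface. World frame = base frame: x ahead of the robot, y to its left, z up, the work surface at z = 0. Lengths are in mm, angles in rad, forces in N, time in s.
With the tool pointing down it reaches from about 350 to 775 mm from the base axis. Payload 7.3 kg.
Tool frame: the origin (TCP) lies midway between the tips of the shut fingers; the grasp point (between the pads) lies 19 mm behind it; z points along the fingers, y is the line along which they close (so a half turn about z gives the same grasp; the last joint's range is limited). The gripper opens to 92 mm and grips with 3 to 60 N. Pads are 19 mm wide; open, the fingers measure 130 mm over their backs; the gripper's body (75 mm by 190 mm) begins 47 mm behind the grasp point.
Start: joints at [1.013, 0.342, 1.524, -0, 1.275, -0.146], TCP at [210.124, 481.137, 226.741] pointing down, gripper open.
Joint ranges: [-2.53, 2.53], [-0.77, 2.02], [0.04, 2.7], [-1, 4.14], [0.28, 2.66], [-3.11, 3.11]. Speed limits (rad/s): [2.57, 2.57, 3.14, 3.14, 3.14, 3.14].

## Interface

Orientations are given as [roll, pitch, yaw] about the fixed x, y, z axes, in that order (R = Rz(yaw) Ry(pitch) Rx(roll)).
In Python, from plant import bot gives the robot as it stands.
- The arm moves only by the tool servo_tool, never from a script. Its argument "deltas" is a list of rows, each a list of 2 entries, a list of its own where there are three numbers: the shift along the tool's x, y, z in m, then the turn, a rotation vector about the tool's x, y, z in degrees. A call has 1 to 20 rows; each row shifts and turns the commanded pose from where the row before left it, along the tool's axes as they then stand; what a row does not reach is not made up. A row lasts 1/8 s, in which the tool goes at most 62.5 mm and 10.7 degrees, less where a joint would pass 70% of its speed; a pose out of reach is approached as far as the arm can. A call with a gripper value outside its range is refused whole. "fingers" is the opening, from 0 (shut) to 1 (fully open), set as the call begins (left out, the last holds). The fingers move at their own pace and stop on an object; the grip force is fixed at half the most. Time passes only in rows, so rows that do not move let the fingers close. It gives the time, the measured TCP pose, the force, the opening and the grip force at its end, in the units of the state.
- bot.get_obs(): the state, without advancing time (a new reading comes with each control period).
- bot.capture(name): name is "side" or "top" or "wrist"; returns the picture (480x640x3 uint8, red, green, blue); there is no depth.
- bot.camera_model(name): a dict with "mtx" (3x3 intrinsics, pixels), "dist" ([k1, k2, p1, p2, k3] as OpenCV has them; the pictures are not rectified), "xyz" and "rotation" of the camera in the world. Camera axes: x right, y down, z forward; pixel columns grow to the right and rows downward; lengths in mm; the calibration is good to about 2 mm. A picture is of the moment at which its call begins: read the wrist's pose just before it. camera_model takes no time and is no camera call; for the wrist camera it gives the pose at the moment of the call.
- bot.close_job(): hands the job in; it is judged then, once.
The state is a dict: "time": time; "joint_positions": joint angles; "dq": joint speeds; "tau": joint torques, N m; "tool_pos": TCP position; "tcp_rot": TCP orientation; "contact_force": force on the tool from outside, world axes, zero at the start; "moment": the same for the moment, N m; "grip_width": finger opening in mm; "finger_force": force on a finger pad.
Only numpy, scipy, OpenCV 4.12 (cv2) and the standard library are available. Lean on these libraries where they do the work, as an engineer would, in place of code of your own. Each camera call takes 0.05 s, during which the arm holds its last target. There are 200 camera calls.

## Working session

There is one attempt and no reset: what is moved stays moved. The work goes in short steps, Python scripts to look and compute and a tool call to move; the robot and the scene stay as the last step left them, time stands still between calls to the robot, and variables do not carry over. Pictures are saved under pics/ and viewed, at most 10 in all, crops included, and the job is handed in when it is done.

Besides the shell and the picture viewer there is one more tool, called after ">>>" as name([rows], argument=value, ...), one row to a line, values as JSON. servo_tool: Moves the arm, as the interface text tells. Its arguments: {"type":"object","properties":{"deltas":{"type":"array"},"fingers":{"type":"number"}},"required":["deltas"]}

```bash
mkdir -p pics; python3 - <<'E'
from plant import bot
import cv2
for n in ("top","side"):
    cv2.imwrite(f"pics/{n}0.png",bot.capture(n)[:,:,::-1]); m=bot.camera_model(n); print(m)
o=bot.get_obs(); print(o["tool_pos"],o["tcp_rot"],o["time"])
E
```

```text
{'mtx': array([[444.07251447,   0.        , 325.26465686],
       [  0.        , 444.07251447, 242.19677182],
       [  0.        ,   0.        ,   1.        ]]), 'dist': array([-0.03262002,  0.        ,  0.        ,  0.        ,  0.        ]), 'xyz': array([ 339.98864437,  -83.28085825, 1220.45887691]), 'rotation': array([-2.99045796e+00, -2.03333985e-03, -1.56759681e+00])}
{'mtx': array([[470.43544853,   0.        , 326.84932965],
       [  0.        , 470.43544853, 239.06444794],
       [  0.        ,   0.        ,   1.        ]]), 'dist': array([-0.05352824,  0.        ,  0.        ,  0.        ,  0.        ]), 'xyz': array([  385.26572651, -1033.61406042,   715.2434766 ]), 'rotation': array([-2.11062906, -0.02176183, -0.11821455])}
[209.92475003 480.79703045 226.12527694] [-3.14020874e+00 -1.97384640e-04  2.72977039e+00] 0.1
```

View pics/top0.png

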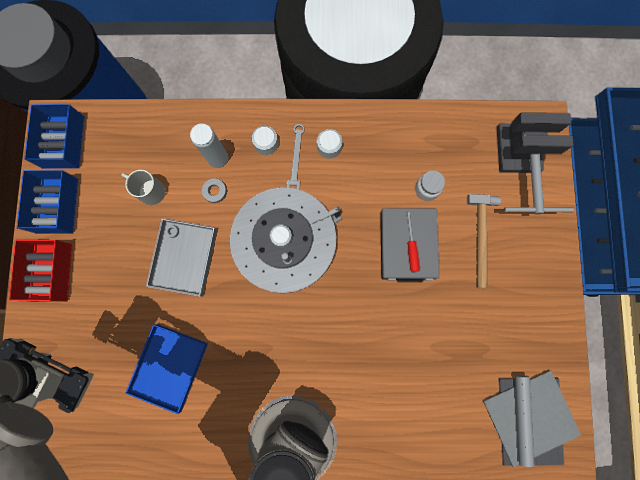

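View pics/side0.png

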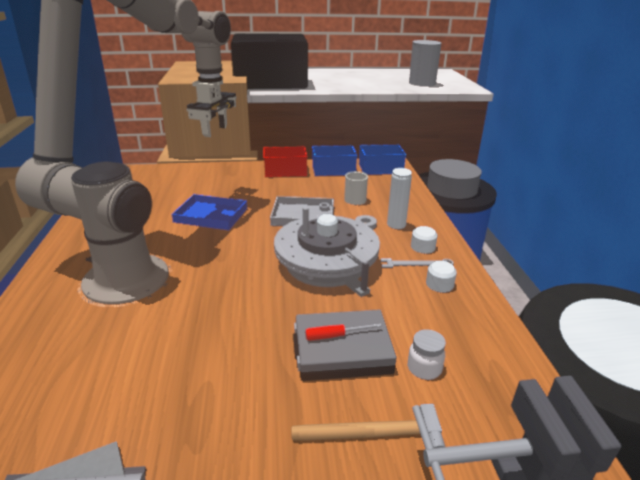

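The top view shows the cap at about (280,235), the pin near (287,258), the pointer near (325,217), and the tray around (182,257) with its nut at (172,231). The blue tray and the other caps are decoys. I'll enlarge this area.

```bash
python3 - <<'E'
import cv2
a=cv2.imread("pics/top0.png")[180:310,140:350]
cv2.imwrite("pics/c1.png",cv2.resize(a,(798,494),interpolation=cv2.INTER_CUBIC))
E
```

```text
(no output)
```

View pics/c1.png

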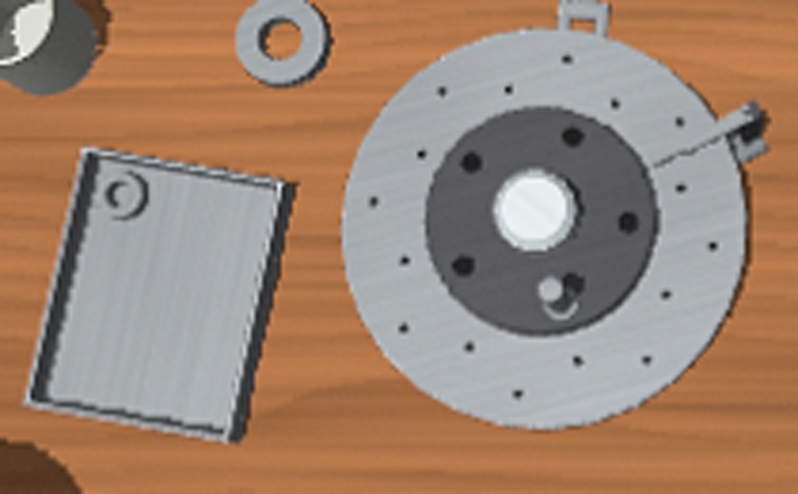

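The crop (3.8x, offset 140,180) shows: cap top (533,208), pin top (551,290), pointer tip (655,166), hat centre (541,221). The tray's rim corners are (87,150), (295,183), (238,441), (26,403), and the nut is at (125,195).

```bash
cat >h.py <<'E'
import numpy as np,cv2
from scipy.spatial.transform import Rotation as R
def ray(m,p,z):
    u=cv2.undistortPoints(np.array([[p]],float),m["mtx"],m["dist"])[0,0]
    d=R.from_euler("xyz",m["rotation"]).apply([*u,1]); c=m["xyz"]
    return (c+d*(z-c[2])/d[2])[:2]
E
python3 - <<'E'
from plant import bot
from h import *
m=bot.camera_model("top")
f=lambda p,z: ray(m,(p[0]/3.8+140-.37,p[1]/3.8+180-.37),z)
P=dict(cap=f((533,208),140),pin=f((551,290),180),tip=f((655,166),89),hat=f((541.5,221),100),disc=f((544,228),74))
for k in P: print(k,P[k].round(1))
c=np.array([f(p,30) for p in((87,150),(295,183),(238,441),(26,403))]);print(c.round(1),c.mean(0).round(1),np.linalg.norm(np.diff(c,axis=0),axis=1)); print("nut",f((125,195),20))
a=np.mean([P["hat"],P["disc"],P["cap"]],axis=0); 
g=lambda v:np.degrees(np.arctan2(v[1],v[0]))
for k in("pin","tip"): v=P[k]-a; print(k,np.linalg.norm(v),g(v))
print(a)
o=bot.get_obs();print(R.from_euler("xyz",o["tcp_rot"]).as_matrix().round(3))
E
```

```text
cap [523.7  27.1]
pin [465.3  10.9]
tip [561.7 -50.5]
hat [521.7  25.3]
disc [521.  26.]
[[583.8 361.6]
 [560.  209.8]
 [375.7 242.7]
 [401.5 394.5]] [480.3 302.1] [153.68088702 187.23114465 153.93261279]
nut [552.68632802 335.59496389]
pin 58.82248206250635 -164.9637279208524
tip 86.23026555528678 -62.642953107631875
[522.11475299  26.12935608]
[[-0.916  0.4   -0.001]
 [ 0.4    0.916 -0.001]
 [ 0.    -0.001 -1.   ]]
```

The axis is at about (522,26), the pin is at bearing -165° and the pointer at -63°. The tray's centre is (480,302), with its +x at -10°. Next I move above the cap and turn the tool's x onto the radial line.

>>> servo_tool([
  [[-0.02,-0.0123,0],[0,0,0]],
  [[-0.039,-0.0243,0],[0,0,0]],
  [[-0.039,-0.0243,0],[0,0,0]],
  [[-0.039,-0.0243,0],[0,0,0]],
  [[-0.039,-0.0243,0],[0,0,0]],
  [[-0.039,-0.0243,0],[0,0,0]],
  [[-0.039,-0.0243,0],[0,0,0]],
  [[-0.039,-0.0243,0],[0,0,0]],
  [[-0.039,-0.0243,0],[0,0,0]],
  [[-0.039,-0.0243,0],[0,0,0]],
  [[-0.039,-0.0243,0],[0,0,0]],
  [[-0.039,-0.0243,0],[0,0,0]],
  [[-0.019,-0.012,0],[0,0,0]],
  [[0,0,0],[0,0,-9.6]],
  [[0,0,0],[0,0,-9.6]],
  [[0,0,0],[0,0,-9.6]],
  [[0,0,0],[0,0,-9.6]],
  [[0,0,0],[0,0,0]],
  [[0,0,0],[0,0,0]],
], fingers=1)

```text
time: 2.48
tool_pos: [522.1, 27.0, 226.6]
tcp_rot: [3.141, -0.0, -2.886]
contact_force: [-0.1, -0.2, -0.6]
grip_width: 91.7
finger_force: 0.0
```

```bash
python3 - <<'E'
from plant import bot
from h import *
o=bot.get_obs(); m=bot.camera_model("wrist")
cv2.imwrite("pics/w1.png",bot.capture("wrist")[:,:,::-1])
print(o["tool_pos"],np.degrees(o["tcp_rot"]),o["joint_positions"],o["contact_force"],m)
E
```

```text
[522.06839493  26.96695183 226.63277576] [ 1.79979629e+02 -1.55627932e-02 -1.65355152e+02] [-9.52112106e-02  3.38210423e-01  1.53002903e+00  2.51560739e-04
  1.27373047e+00 -1.92168198e+00] [-0.13220561 -0.24269761 -0.64723963] {'mtx': array([[364.30012182,   0.        , 313.637737  ],
       [  0.        , 364.30012182, 237.83035473],
       [  0.        ,   0.        ,   1.        ]]), 'dist': array([-0.05601219,  0.        ,  0.        ,  0.        ,  0.        ]), 'xyz': array([442.19620371,   5.84709144, 384.67712951]), 'rotation': array([2.83759585e+00, 5.29678911e-04, 1.82681047e+00])}
```

View pics/w1.png

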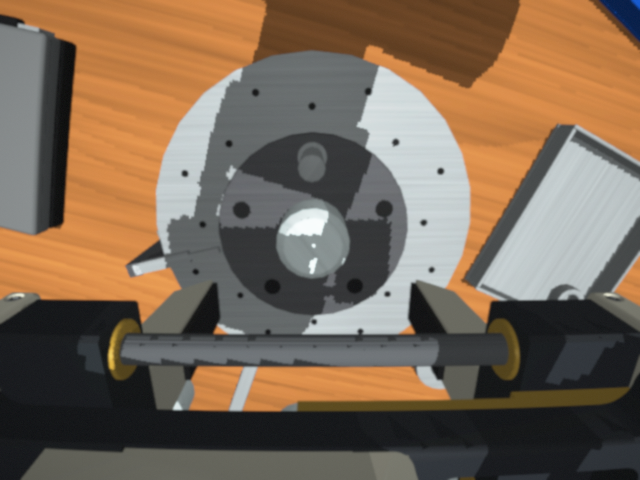

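The wrist view shows the cap top at (313,238), the pin top at (312,165), the pointer tip at about (219,247) and the hat centre at (312.5,224).

```bash
python3 - <<'E'
from plant import bot
from h import *
m=bot.camera_model("wrist")
P={k:ray(m,p,z) for k,p,z in(("cap",(313,238),140),("pin",(312,165),180),("tip",(219,247),89),("hat",(312.5,224),100))}
for k in P:
  v=P[k]-np.array([522,26]);print(k,P[k].round(1),np.linalg.norm(v).round(1),np.degrees(np.arctan2(v[1],v[0])).round(1))
E
```

```text
cap [516.8  24.7] 5.4 -165.6
pin [463.6  10.3] 60.4 -164.9
tip [560.7 -47.6] 83.2 -62.2
hat [517.6  24.4] 4.7 -159.6
```

>>> servo_tool([
  [[0,0,0.02],[0,0,0]],
  [[0,0,0.03],[0,0,0]],
  [[0,0,0.03],[0,0,0]],
  [[0,0,0.02],[0,0,0]],
  [[0,0,0.012],[0,0,0]],
  [[0,0,0.006],[0,0,0]],
  [[0,0,0],[0,0,0]],
])

```text
time: 3.4
tool_pos: [522.5, 26.6, 108.9]
tcp_rot: [3.142, 0.0, -2.884]
contact_force: [0.2, 0.2, 0.5]
grip_width: 91.8
finger_force: 0.0
```

>>> servo_tool([
  [[0,0,0],[0,0,0]],
  [[0,0,0],[0,0,0]],
  [[0,0,0],[0,0,0]],
  [[0,0,0],[0,0,0]],
  [[0,0,0],[0,0,0]],
  [[0,0,0],[0,0,0]],
], fingers=0.4)

```text
time: 4.15
tool_pos: [522.4, 26.6, 108.8]
tcp_rot: [-3.142, 0.0, -2.883]
contact_force: [-0.8, 0.2, 1.8]
grip_width: 54.4
finger_force: 30.0
```

>>> servo_tool([
  [[0,0,-0.008],[0,0,0]],
  [[0,0,-0.012],[0,0,0]],
  [[0,0,-0.02],[0,0,0]],
  [[0,0,-0.02],[0,0,0]],
  [[0,0,-0.01],[0,0,0]],
  [[-0.001,0.014,0],[0,0,0]],
  [[-0.002,0.028,0],[0,0,0]],
  [[-0.002,0.028,0],[0,0,0]],
  [[-0.002,0.028,0],[0,0,0]],
  [[-0.002,0.028,0],[0,0,0]],
  [[-0.002,0.028,0],[0,0,0]],
  [[-0.002,0.028,0],[0,0,0]],
  [[-0.002,0.028,0],[0,0,0]],
  [[-0.002,0.028,0],[0,0,0]],
  [[-0.002,0.028,0],[0,0,0]],
  [[-0.001,0.015,0],[0,0,0]],
  [[0,0,0.02],[0,0,0]],
  [[0,0,0.02],[0,0,0]],
  [[0,0,0],[0,0,0]],
])

```text
time: 6.52
tool_pos: [468.5, 302.8, 137.0]
tcp_rot: [-3.141, -0.004, -2.883]
contact_force: [-0.2, 0.4, -1.4]
grip_width: 54.3
finger_force: 30.0
```

```bash
python3 - <<'E'
from plant import bot
from h import *
a=bot.capture("top")[180:310,140:350,::-1]; b=bot.capture("wrist")[:,:,::-1]
a=cv2.resize(a,(400,248)); b=cv2.resize(b,(400,300))
cv2.imwrite("pics/p2.png",np.vstack([a,b]))
m=bot.camera_model("wrist");o=bot.get_obs();print(o["tool_pos"],o["grip_width"],o["finger_force"])
# where tray centre at z 30 and corners fall in wrist image
Rm=R.from_euler("xyz",m["rotation"])
for p in ([583.8,361.6,30],[560,209.8,30],[375.7,242.7,30],[401.5,394.5,30]):
  q=Rm.inv().apply(np.array(p)-m["xyz"]); print(cv2.projectPoints(q.reshape(1,1,3),np.zeros(3),np.zeros(3),m["mtx"],m["dist"])[0].ravel()*400/640)
E
```

```text
[469.8758863  303.41525756 138.98136076] 54.01274917397029 29.99988063122146
[215.60880095 232.84266924]
[110.5917346  193.28140006]
[164.89860901  55.1274816 ]
[285.56733449 113.21034689]
```

View pics/p2.png

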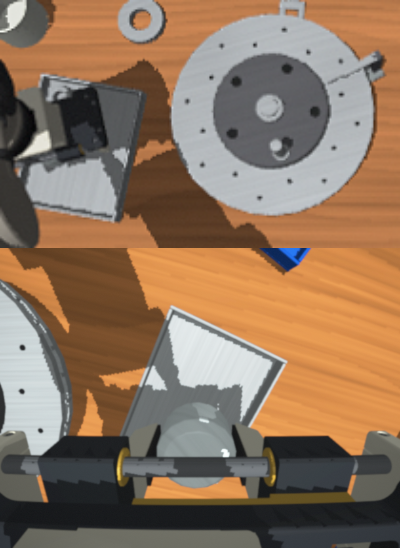

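The cap is held over the tray. The near corners show at (170,306) and (286,361), within a few pixels of where they should project. Lowering now.

>>> servo_tool([
  [[0,0,0.015],[0,0,0]],
  [[0,0,0.025],[0,0,0]],
  [[0,0,0.025],[0,0,0]],
  [[0,0,0.02],[0,0,0]],
  [[0,0,0.015],[0,0,0]],
  [[0,0,0.01],[0,0,0]],
  [[0,0,0.005],[0,0,0]],
  [[0,0,0.004],[0,0,0]],
  [[0,0,0.002],[0,0,0]],
  [[0,0,0],[0,0,0]],
])

```text
time: 7.88
tool_pos: [469.9, 303.5, 17.9]
tcp_rot: [3.141, 0.0, -2.883]
contact_force: [-0.3, -0.2, -0.1]
grip_width: 54.0
finger_force: 30.0
```

>>> servo_tool([
  [[0,0,0.0015],[0,0,0]],
  [[0,0,0],[0,0,0]],
])

```text
time: 8.12
tool_pos: [469.8, 303.4, 16.3]
tcp_rot: [3.142, 0.0, -2.883]
contact_force: [0.7, 1.7, -0.2]
grip_width: 54.4
finger_force: 30.0
```

>>> servo_tool([
  [[0,0,0.001],[0,0,0]],
  [[0,0,0.001],[0,0,0]],
  [[0,0,0],[0,0,0]],
])

```text
time: 8.5
tool_pos: [469.8, 303.4, 14.1]
tcp_rot: [3.142, -0.0, -2.883]
contact_force: [0.5, -0.1, 0.3]
grip_width: 54.1
finger_force: 30.0
```

>>> servo_tool([
  [[0,0,0.001],[0,0,0]],
  [[0,0,0.0],[0,0,0]],
])

```text
time: 8.75
tool_pos: [469.8, 303.3, 13.2]
tcp_rot: [3.142, -0.0, -2.883]
contact_force: [-0.3, 0.5, -1.1]
grip_width: 54.3
finger_force: 30.0
```

>>> servo_tool([
  [[0,0,0.001],[0,0,0]],
  [[0,0,0.0],[0,0,0]],
])

```text
time: 9.0
tool_pos: [469.9, 303.4, 12.8]
tcp_rot: [3.141, 0.0, -2.883]
contact_force: [-1.8, -1.0, 4.0]
grip_width: 53.8
finger_force: 30.0
```

The cap is on the floor at 4 N. I release it and rise.

>>> servo_tool([
  [[0,0,0],[0,0,0]],
  [[0,0,0],[0,0,0]],
  [[0,0,0],[0,0,0]],
  [[0,0,0],[0,0,0]],
  [[0,0,-0.005],[0,0,0]],
  [[0,0,-0.01],[0,0,0]],
  [[0,0,-0.02],[0,0,0]],
  [[0,0,-0.03],[0,0,0]],
  [[0,0,-0.04],[0,0,0]],
  [[0,0,-0.05],[0,0,0]],
  [[0,0,-0.04],[0,0,0]],
  [[0,0,-0.012],[0,0,0]],
], fingers=0.78)

```text
time: 10.5
tool_pos: [470.7, 303.8, 222.7]
tcp_rot: [3.141, 0.006, -2.883]
contact_force: [0.3, -0.1, -0.0]
grip_width: 71.4
finger_force: 0.0
```

>>> servo_tool([
  [[0.004,-0.0141,0],[0,0,0]],
  [[0.008,-0.0282,0],[0,0,0]],
  [[0.008,-0.0282,0],[0,0,0]],
  [[0.008,-0.0282,0],[0,0,0]],
  [[0.008,-0.0282,0],[0,0,0]],
  [[0.008,-0.0282,0],[0,0,0]],
  [[0.008,-0.0282,0],[0,0,0]],
  [[0.008,-0.0282,0],[0,0,0]],
  [[0.008,-0.0282,0],[0,0,0]],
  [[0.008,-0.0282,0],[0,0,0]],
  [[0.004,-0.014,0],[0,0,0]],
  [[0,0,0],[0,0,10]],
  [[0,0,0],[0,0,10]],
  [[0,0,0],[0,0,10]],
  [[0,0,0],[0,0,10]],
  [[0,0,0],[0,0,10]],
  [[0,0,0],[0,0,10]],
  [[0,0,0],[0,0,10]],
  [[0,0,0],[0,0,10]],
  [[0,0,0],[0,0,10]],
])

```text
time: 13.0
tool_pos: [463.7, 10.5, 218.1]
tcp_rot: [-3.14, -0.001, 1.824]
contact_force: [0.2, -0.1, 0.4]
grip_width: 71.9
finger_force: 0.0
```

>>> servo_tool([
  [[0,0,0],[0,0,10]],
  [[0,0,0],[0,0,10]],
  [[0,0,0],[0,0,10]],
  [[0,0,0],[0,0,10]],
  [[0,0,0],[0,0,10]],
  [[0,0,0],[0,0,10]],
  [[0,0,0],[0,0,10]],
  [[0,0,0],[0,0,10]],
  [[0,0,0],[0,0,10]],
  [[0,0,0],[0,0,0]],
  [[0,0,0],[0,0,0]],
])

```text
time: 14.38
tool_pos: [464.2, 10.5, 218.7]
tcp_rot: [-3.141, 0.001, 0.262]
contact_force: [0.7, 0.3, 0.6]
grip_width: 71.6
finger_force: 0.0
```

```bash
python3 - <<'E'
from plant import bot
from h import *
a=bot.capture("top")[180:310,140:350,::-1]; b=bot.capture("wrist")[:,:,::-1]
a=cv2.resize(a,(798,494),interpolation=cv2.INTER_CUBIC);cv2.imwrite("pics/p3.png",a);cv2.imwrite("pics/w3.png",b)
o=bot.get_obs();print(o["tool_pos"],o["joint_positions"],np.degrees(o["tcp_rot"]))
E
```

```text
[464.32439556  10.42750152 218.95771663] [-1.42873109e-01  2.38606740e-01  1.69359848e+00  1.18487327e-04
  1.20991211e+00  1.16728131e+00] [-1.79982356e+02  2.51537822e-02  1.49312865e+01]
```

View pics/p3.png

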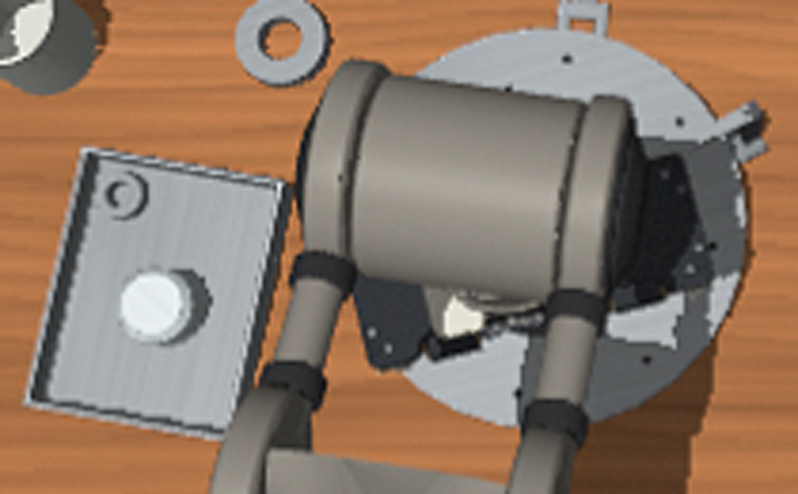

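The cap stands upright in the tray at (155,305), and the nut hasn't moved. Next I go down over the pin and grip it.

>>> servo_tool([
  [[0,0,0.015],[0,0,0]],
  [[0,0,0.025],[0,0,0]],
  [[0,0,0.025],[0,0,0]],
  [[0,0,0.015],[0,0,0]],
  [[0,0,0.008],[0,0,0]],
  [[0,0,0],[0,0,0]],
])

```text
time: 15.22
tool_pos: [464.4, 10.4, 131.0]
tcp_rot: [-3.141, 0.001, 0.259]
contact_force: [0.9, -0.4, -0.1]
grip_width: 71.9
finger_force: 0.0
```

>>> servo_tool([
  [[0,0,0],[0,0,0]],
  [[0,0,0],[0,0,0]],
  [[0,0,0],[0,0,0]],
  [[0,0,0],[0,0,0]],
  [[0,0,0],[0,0,0]],
  [[0,0,0],[0,0,0]],
  [[0,0,0],[0,0,0]],
  [[0,0,0],[0,0,0]],
], fingers=0)

```text
time: 16.23
tool_pos: [464.5, 10.5, 131.2]
tcp_rot: [-3.141, -0.0, 0.258]
contact_force: [-0.4, 1.1, -0.2]
grip_width: 15.4
finger_force: 30.0
```

>>> servo_tool([
  [[6e-05,0.00262,0],[0,0,-2.5]],
  [[0.00023,0.00523,0],[0,0,-5]],
  [[0.00051,0.00783,0],[0,0,-7.5]],
  [[0.00051,0.00783,0],[0,0,-7.5]],
  [[0.00051,0.00783,0],[0,0,-7.5]],
])

```text
time: 16.85
tool_pos: [480.1, -16.8, 131.2]
tcp_rot: [-3.142, -0.0, 0.786]
contact_force: [1.8, 1.3, -0.3]
grip_width: 15.5
finger_force: 30.0
```

>>> servo_tool([
  [[0.00051,0.00783,0],[0,0,-7.5]],
  [[0.00051,0.00783,0],[0,0,-7.5]],
  [[0.00051,0.00783,0],[0,0,-7.5]],
  [[0.00051,0.00783,0],[0,0,-7.5]],
  [[0.00051,0.00783,0],[0,0,-7.5]],
  [[0.00051,0.00783,0],[0,0,-7.5]],
  [[0.00051,0.00783,0],[0,0,-7.5]],
  [[0.00051,0.00783,0],[0,0,-7.5]],
  [[0.00051,0.00783,0],[0,0,-7.5]],
  [[0.00051,0.00783,0],[0,0,-7.5]],
  [[0.00051,0.00783,0],[0,0,-7.5]],
  [[0.00051,0.00783,0],[0,0,-7.5]],
  [[0.00051,0.00783,0],[0,0,-7.5]],
  [[0.00051,0.00783,0],[0,0,-7.5]],
  [[0.00051,0.00783,0],[0,0,-7.5]],
  [[0.00023,0.00523,0],[0,0,-5]],
  [[6e-05,0.00262,0],[0,0,-2.5]],
  [[0,0,0],[0,0,0]],
  [[0,0,0],[0,0,0]],
])

```text
time: 19.23
tool_pos: [583.9, 8.8, 131.3]
tcp_rot: [3.141, 0.008, 2.876]
contact_force: [13.0, -3.1, -6.7]
grip_width: 15.4
finger_force: 30.0
```

```bash
python3 - <<'E'
from plant import bot
from h import *
o=bot.get_obs();print(o["tool_pos"],o["contact_force"],o["joint_positions"],np.degrees(o["tcp_rot"]),o["grip_width"])
E
```

```text
[583.86216018   8.8340328  131.31802473] [12.96913488 -3.14239295 -6.6579336 ] [-1.15684879e-01  5.31924829e-01  1.49755978e+00 -8.14960870e-04
  1.10448311e+00 -1.42069523e+00] [179.97606787   0.43821772 164.79232791] 15.431799149569265
```

```bash
python3 - <<'E'
import numpy as np
P=np.array([[464.5,10.5],[480.1,-16.8],[583.9,8.8]])
A=np.c_[2*P,np.ones(3)];x=np.linalg.solve(A,(P**2).sum(1));c=x[:2];print(c,np.sqrt(x[2]+c@c),np.degrees(np.arctan2(*(P-c).T[::-1])))
E
```

```text
[524.44197829  26.64541616] 62.078299139721274 [-164.92510283 -135.58513458  -16.70632505]
```

>>> servo_tool([
  [[0,0,0],[0,0,0]],
  [[0,0,0],[0,0,0]],
  [[0,0,0],[0,0,0]],
  [[0,0,0],[0,0,0]],
  [[-0.0015,0,-0.01],[0,0,0]],
  [[0,0,-0.025],[0,0,0]],
  [[0,0,-0.025],[0,0,0]],
  [[0,0,-0.01],[0,0,0]],
  [[0,0,0],[0,0,10]],
  [[0,0,0],[0,0,10]],
  [[0,0,0],[0,0,10]],
  [[0,0,0],[0,0,10]],
  [[0,0,0],[0,0,10]],
  [[0,0,0],[0,0,10]],
  [[0,0,0],[0,0,10]],
  [[0,0,0],[0,0,10]],
  [[0,0,0],[0,0,10]],
], fingers=0.6)

```text
time: 21.35
tool_pos: [581.6, 9.6, 200.9]
tcp_rot: [-3.141, 0.0, 1.3]
contact_force: [0.1, 0.2, -1.1]
grip_width: 54.9
finger_force: 0.0
```

>>> servo_tool([
  [[0,0,0],[0,0,10]],
  [[0,0,0],[0,0,10]],
  [[0,0,0],[0,0,10]],
  [[0,0,0],[0,0,10]],
  [[0,0,0],[0,0,10]],
  [[0,0,0],[0,0,10]],
  [[0,0,0],[0,0,10]],
  [[0,0,0],[0,0,10]],
  [[0,0,0],[0,0,10]],
  [[0,0,0],[0,0,0]],
  [[0,0,0],[0,0,0]],
])

```text
time: 22.72
tool_pos: [581.8, 9.6, 201.1]
tcp_rot: [-3.142, 0.0, -0.262]
contact_force: [-0.6, -0.6, -0.2]
grip_width: 55.2
finger_force: 0.0
```

```bash
python3 - <<'E'
from plant import bot
from h import *
o=bot.get_obs();print(o["tool_pos"],o["contact_force"],o["joint_positions"],np.degrees(o["tcp_rot"]),o["grip_width"])
E
```

```text
[581.75201725   9.5604781  201.09017492] [-0.61016951 -0.55352482 -0.19949394] [-1.15304191e-01  4.66438128e-01  1.40221476e+00  8.84700589e-05
  1.27322841e+00  1.71728578e+00] [-1.79997620e+02  1.70687442e-02 -1.50011576e+01] 55.245460760319766
```

>>> servo_tool([
  [[0,0,0.02],[0,0,1.2]],
  [[0,0,0.025],[0,0,0]],
  [[0,0,0.02],[0,0,0]],
  [[0,0,0.005],[0,0,0]],
  [[0,0,0],[0,0,0]],
])

```text
time: 23.35
tool_pos: [582.0, 9.6, 131.4]
tcp_rot: [-3.141, -0.0, -0.285]
contact_force: [0.8, 0.8, 0.2]
grip_width: 55.1
finger_force: 0.0
```

>>> servo_tool([
  [[0,0,0],[0,0,0]],
  [[0,0,0],[0,0,0]],
  [[0,0,0],[0,0,0]],
  [[0,0,0],[0,0,0]],
  [[0,0,0],[0,0,0]],
  [[0,0,0],[0,0,0]],
  [[0,0,0],[0,0,0]],
], fingers=0)

```text
time: 24.22
tool_pos: [581.8, 9.4, 131.3]
tcp_rot: [3.141, -0.0, -0.286]
contact_force: [-0.7, -2.2, 1.3]
grip_width: 15.7
finger_force: 30.0
```

>>> servo_tool([
  [[-6e-05,-0.00262,0],[0,0,-2.5]],
  [[-0.00023,-0.00523,0],[0,0,-5]],
  [[-0.00051,-0.00783,0],[0,0,-7.5]],
  [[-0.00051,-0.00783,0],[0,0,-7.5]],
  [[-0.00051,-0.00783,0],[0,0,-7.5]],
])

```text
time: 24.85
tool_pos: [582.9, 40.3, 131.3]
tcp_rot: [3.141, -0.0, 0.241]
contact_force: [-0.4, -2.3, 1.9]
grip_width: 15.1
finger_force: 30.0
```

Smooth so far. Continuing this segment for another 120°.

>>> servo_tool([
  [[-0.00051,-0.00783,0],[0,0,-7.5]],
  [[-0.00051,-0.00783,0],[0,0,-7.5]],
  [[-0.00051,-0.00783,0],[0,0,-7.5]],
  [[-0.00051,-0.00783,0],[0,0,-7.5]],
  [[-0.00051,-0.00783,0],[0,0,-7.5]],
  [[-0.00051,-0.00783,0],[0,0,-7.5]],
  [[-0.00051,-0.00783,0],[0,0,-7.5]],
  [[-0.00051,-0.00783,0],[0,0,-7.5]],
  [[-0.00051,-0.00783,0],[0,0,-7.5]],
  [[-0.00051,-0.00783,0],[0,0,-7.5]],
  [[-0.00051,-0.00783,0],[0,0,-7.5]],
  [[-0.00051,-0.00783,0],[0,0,-7.5]],
  [[-0.00051,-0.00783,0],[0,0,-7.5]],
  [[-0.00051,-0.00783,0],[0,0,-7.5]],
  [[-0.00051,-0.00783,0],[0,0,-7.5]],
  [[-0.00023,-0.00523,0],[0,0,-5]],
  [[-6e-05,-0.00262,0],[0,0,-2.5]],
  [[0,0,0],[0,0,0]],
  [[0,0,0],[0,0,0]],
])

```text
time: 27.22
tool_pos: [483.1, 70.0, 131.3]
tcp_rot: [3.141, 0.0, 2.331]
contact_force: [0.1, 0.1, 2.2]
grip_width: 15.4
finger_force: 30.0
```

```bash
python3 - <<'E'
from plant import bot
from h import *
o=bot.get_obs();print(o["tool_pos"],o["contact_force"],o["joint_positions"],np.degrees(o["tcp_rot"]),o["grip_width"])
E
```

```text
[483.10104255  70.00227041 131.31459352] [0.12925596 0.06038887 2.22943829] [-1.32731249e-02  3.79117487e-01  1.76088878e+00  3.05230402e-05
  1.00127527e+00 -7.73673771e-01] [1.79986219e+02 1.14023583e-02 1.33566804e+02] 15.424695115315433
```

Force is near zero and the axis is confirmed at (524.4,26.5). I regrasp for the last segment of about 164°.

>>> servo_tool([
  [[0,0,0],[0,0,0]],
  [[0,0,0],[0,0,0]],
  [[0,0,0],[0,0,0]],
  [[0,0,0],[0,0,0]],
  [[0,0,-0.01],[0,0,0]],
  [[0,0,-0.025],[0,0,0]],
  [[0,0,-0.025],[0,0,0]],
  [[0,0,-0.01],[0,0,0]],
  [[0,0,0],[0,0,10]],
  [[0,0,0],[0,0,10]],
  [[0,0,0],[0,0,10]],
  [[0,0,0],[0,0,10]],
  [[0,0,0],[0,0,10]],
  [[0,0,0],[0,0,10]],
  [[0,0,0],[0,0,10]],
  [[0,0,0],[0,0,10]],
  [[0,0,0],[0,0,10]],
], fingers=0.6)

```text
time: 29.35
tool_pos: [482.7, 70.0, 200.9]
tcp_rot: [-3.141, 0.0, 0.755]
contact_force: [-0.8, 0.1, -0.6]
grip_width: 54.9
finger_force: 0.0
```

>>> servo_tool([
  [[0,0,0],[0,0,10]],
  [[0,0,0],[0,0,10]],
  [[0,0,0],[0,0,10]],
  [[0,0,0],[0,0,10]],
  [[0,0,0],[0,0,10]],
  [[0,0,0],[0,0,10]],
  [[0,0,0],[0,0,10]],
  [[0,0,0],[0,0,10]],
  [[0,0,0],[0,0,10]],
  [[0,0,0.02],[0,0,0]],
  [[0,0,0.025],[0,0,0]],
  [[0,0,0.02],[0,0,0]],
  [[0,0,0.005],[0,0,0]],
  [[0,0,0],[0,0,0]],
])

```text
time: 31.1
tool_pos: [483.0, 70.0, 131.3]
tcp_rot: [3.141, 0.0, -0.81]
contact_force: [0.4, 0.1, 0.4]
grip_width: 55.1
finger_force: 0.0
```

>>> servo_tool([
  [[0,0,0],[0,0,0]],
  [[0,0,0],[0,0,0]],
  [[0,0,0],[0,0,0]],
  [[0,0,0],[0,0,0]],
  [[0,0,0],[0,0,0]],
  [[0,0,0],[0,0,0]],
  [[0,0,0],[0,0,0]],
], fingers=0)

```text
time: 31.98
tool_pos: [483.1, 70.0, 131.3]
tcp_rot: [-3.141, -0.0, -0.81]
contact_force: [-0.4, 0.9, 1.6]
grip_width: 15.6
finger_force: 30.0
```

>>> servo_tool([
  [[6e-05,0.00262,0],[0,0,-2.5]],
  [[0.00023,0.00523,0],[0,0,-5]],
  [[0.00051,0.00783,0],[0,0,-7.5]],
  [[0.00051,0.00783,0],[0,0,-7.5]],
  [[0.00051,0.00783,0],[0,0,-7.5]],
  [[0.00051,0.00783,0],[0,0,-7.5]],
  [[0.00051,0.00783,0],[0,0,-7.5]],
  [[0.00051,0.00783,0],[0,0,-7.5]],
  [[0.00051,0.00783,0],[0,0,-7.5]],
  [[0.00051,0.00783,0],[0,0,-7.5]],
  [[0.00051,0.00783,0],[0,0,-7.5]],
  [[0.00051,0.00783,0],[0,0,-7.5]],
  [[0.00051,0.00783,0],[0,0,-7.5]],
  [[0.00051,0.00783,0],[0,0,-7.5]],
  [[0.00051,0.00783,0],[0,0,-7.5]],
  [[0.00051,0.00783,0],[0,0,-7.5]],
  [[0.00051,0.00783,0],[0,0,-7.5]],
  [[0.00051,0.00783,0],[0,0,-7.5]],
  [[0.00023,0.00523,0],[0,0,-5]],
  [[6e-05,0.00262,0],[0,0,-2.5]],
])

```text
time: 34.48
tool_pos: [523.0, -33.1, 131.3]
tcp_rot: [-3.142, -0.001, 1.548]
contact_force: [-2.1, 2.2, 3.5]
grip_width: 15.4
finger_force: 30.0
```

>>> servo_tool([
  [[0.00023,0.00523,0],[0,0,-5]],
  [[0.00051,0.00783,0],[0,0,-7.5]],
  [[0.00051,0.00783,0],[0,0,-7.5]],
  [[0.00023,0.00523,0],[0,0,-5]],
  [[4e-05,0.0021,0],[0,0,-2]],
  [[4e-05,0.0021,0],[0,0,-2]],
  [[0,0,0],[0,0,0]],
  [[0,0,0],[0,0,0]],
])

```text
time: 35.48
tool_pos: [552.4, -26.3, 131.4]
tcp_rot: [3.141, -0.0, 2.052]
contact_force: [2.0, 4.6, 2.3]
grip_width: 15.4
finger_force: 30.0
```

>>> servo_tool([
  [[0,0,0],[0,0,0]],
  [[0,0,0],[0,0,0]],
  [[0,0,0],[0,0,0]],
  [[0,0,0],[0,0,0]],
  [[0,0,-0.01],[0,0,0]],
  [[0,0,-0.025],[0,0,0]],
  [[0,0,-0.025],[0,0,0]],
  [[0,0,-0.02],[0,0,0]],
  [[0,0,0],[0,0,0]],
  [[0,0,0],[0,0,0]],
], fingers=0.6)

```text
time: 36.72
tool_pos: [551.7, -26.6, 210.7]
tcp_rot: [-3.141, -0.001, 2.053]
contact_force: [-0.9, 0.1, -0.1]
grip_width: 55.4
finger_force: 0.0
```

```bash
python3 - <<'E'
from plant import bot
from h import *
o=bot.get_obs();print(o["tool_pos"],o["time"],o["joint_positions"],np.degrees(o["tcp_rot"]),o["grip_width"])
m=bot.camera_model("wrist");print(m["xyz"],m["rotation"])
cv2.imwrite("pics/w5.png",bot.capture("wrist")[:,:,::-1])
E
```

```text
[551.69661345 -26.56998742 210.65999959] 36.725 [-1.86914772e-01  4.05399676e-01  1.47322463e+00  4.49941792e-05
  1.26385166e+00 -6.68755241e-01] [-1.79961815e+02 -3.33064793e-02  1.17606634e+02] 55.371580760065335
[512.76684027  44.64984384 368.74164797] [ 2.83795101e+00 -2.98350760e-04  4.82248517e-01]
```

View pics/w5.png

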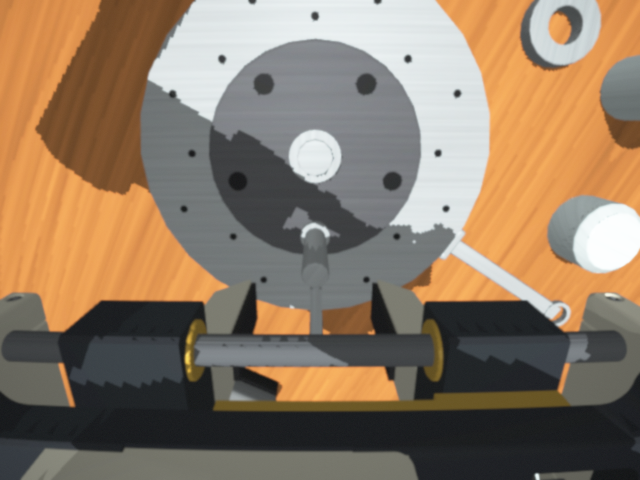

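The wrist view shows hub centre (315,155), pin (315,235–270) and pointer blade (316,310) all in one column, so the pin lines up with the pointer. The gripper is open and clear above, so I hand in.

```bash
python3 -c "
from plant import bot
print(bot.close_job())"
```

```text
the job is handed in; nothing more can be done
None
```

I handed the job in: the cap stood open side down in the steel tray when last seen in the top view, and the pin was taken past the pointer once and stopped in line with it the second time; no verdict came back.

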